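# Line up the polishing stones and hold the sprung case lid at its mark

## Task

Get the three polishing stones ready for a workmate to pack: first, with the case still shut, nudge them into an even row on the black board, one lying straight along each white line with its far end flush against the aluminium strip. Then take the green case's sprung lid by its bar handle, lift it until the lid is level with the red arm at its side, and finish while still holding it steady there in the gripper. Leave the red arm's setting, the row and everything else on the bench as they are.

Things in the scene. Friction and masses are not known exactly. Their poses are not given: they have to be found in the camera images.
- board: Fixed black lining-up board, 240 x 270 x 12 mm, axes: x towards its far edge, y left, z up; origin under its centre. Along its far edge runs a fixed aluminium strip 10 mm high above the board; the strip's near face is the plane x = +100 mm. Three painted white lines run along x at y = -75, 0 and +75 mm (6 mm wide).
- stone_brown_center (a point): Centre (half-way up) of the loose brown polishing stone, a bar 90 x 25 x 16 mm (about 90 g) lying flat on the board; its x axis runs along its length, z up. At the start it lies roughly along one of the white lines, off line, slightly turned and 15 to 60 mm short of the strip. Flush against the strip and on a line, its centre is at board x = +55 mm, z = 20 mm.
- stone_grey_center (a point): Centre (half-way up) of the loose grey polishing stone, a bar 90 x 25 x 16 mm (about 90 g) lying flat on the board; its x axis runs along its length, z up. At the start it lies roughly along one of the white lines, off line, slightly turned and 15 to 60 mm short of the strip. Flush against the strip and on a line, its centre is at board x = +55 mm, z = 20 mm.
- stone_white_center (a point): Centre (half-way up) of the loose off-white polishing stone, a bar 90 x 25 x 16 mm (about 90 g) lying flat on the board; its x axis runs along its length, z up. At the start it lies roughly along one of the white lines, off line, slightly turned and 15 to 60 mm short of the strip. Flush against the strip and on a line, its centre is at board x = +55 mm, z = 20 mm.
- case_hinge (a point): Point on the hinge axis of the fixed green stone case, half-way along its far edge, 70 mm above the bench (x away from the front of the case, y along the hinge to the left, z up; it does not turn with the lid). The case is 180 (x) x 180 (y) x 70 mm high and reaches from this point to x = -180 mm.
- lid_handle (a point): Middle of the steel bar handle on the lid: a round bar of 12 mm diameter along y, 100 mm long, on two legs, 40 mm above the lid's top face. It turns with the lid (x axis along the lid towards the hinge, y along the bar). In the frame of case_hinge with the lid shut it is at (-150, 0, +46) mm, and it moves in an arc about the hinge's y axis.
- lid (a joint): Lid angle in rad: 0 shut, growing as the front edge rises (up to 1.4). A 6 mm green plate of 0.35 kg with a red side edge, hinged at the far edge; a spring always pulls it shut: moving the handle along its arc takes about 6 N at first and about 8 N at 0.8 rad, and it snaps shut when let go.
- mark (a joint): Angle in rad of the red arm, on the same zero and sense as the lid: the lid is at the mark when both are equal (within about 0.07 rad, 4 degrees). It differs from start to start (0.45 to 0.85) and is to be left as it is set.
- mark_tip (a point): Tip of the red arm: a bar 190 mm long, 8 mm square, on the left (+y) side of the case, 107 mm from the middle, pivoting on a stiff joint on the lid's hinge axis, in front of an open steel wire quadrant of 195 mm radius whose top stands 235 mm above the bench (keep clear of it). Its x axis points along the arm to the hinge.
- felt_pad: Bystander: beige felt pad, 30 x 55 x 10 mm, loose on the near part of the board.
- brush: Bystander: hand brush with wooden handle, 43 mm wide, under 30 mm high, lying flat on the bench between the board and the case.
- red_tub: Bystander: red compound tub, 64 mm across, 50 mm high, behind the work.
- white_tub: Bystander: white compound tub, 60 mm across, 45 mm high, behind the work.
- oil_can: Bystander: amber bottle with black cap, 60 mm across, 110 mm high, on the left.
- wood_block: Bystander: wooden block, 50 x 120 x 40 mm, on the right.
- square: Bystander: steel try square, 100 x 140 mm, lying behind the work; origin at its corner.
Things that resemble listed ones, but are neither listed nor needed, are in the scene too. Of the things that look like the part that bears stone_brown_center, the largest one is meant.

How it is judged:
On the way, in this order (a step that is already met when the one before it is completed fails the run):
1. the three stones lie in an even row against the strip, one on each line and let go, lid still shut (x of stone_brown_center in the frame of board between 0.047 and 0.058 m and z of stone_brown_center in the frame of board between 0.016 and 0.024 m and (y of stone_brown_center in the frame of board between -0.084 and -0.066 m or y of stone_brown_center in the frame of board between -0.009 and 0.009 m or y of stone_brown_center in the frame of board between 0.066 and 0.084 m) and angle between the x axis of each of stone_brown_center, stone_grey_center, stone_white_center and the x axis of board, either way round below 0.12 rad and x of stone_grey_center in the frame of board between 0.047 and 0.058 m and z of stone_grey_center in the frame of board between 0.016 and 0.024 m and (y of stone_grey_center in the frame of board between -0.084 and -0.066 m or y of stone_grey_center in the frame of board between -0.009 and 0.009 m or y of stone_grey_center in the frame of board between 0.066 and 0.084 m) and x of stone_white_center in the frame of board between 0.047 and 0.058 m and z of stone_white_center in the frame of board between 0.016 and 0.024 m and (y of stone_white_center in the frame of board between -0.084 and -0.066 m or y of stone_white_center in the frame of board between -0.009 and 0.009 m or y of stone_white_center in the frame of board between 0.066 and 0.084 m) and horizontal distance between stone_brown_center and stone_grey_center above 0.05 m and horizontal distance between each of stone_brown_center, stone_grey_center and stone_white_center above 0.05 m and contact force between the fingers and stone_brown below 0.3 N and contact force between the fingers and stone_grey below 0.3 N and contact force between the fingers and stone_white below 0.3 N and value of joint lid below 0.08 rad), for 0.2 s.
2. the fingers hold the lid level with the red arm (angle between the x axis of lid_handle and the x axis of mark_tip, either way round below 0.07 rad and value of joint lid above 0.3 rad and contact force between the fingers and lid above 2 N), for 0.4 s.
At the end, for the whole second after the job is handed in: The gripper's fingers hold the lid (over 2 N of contact) within 0.07 rad (4 degrees) of the red arm and steady (under 0.1 rad/s), and each stone still lies flat on the board, one per white line: centre within 9 mm of the line, turned less than 0.12 rad (7 degrees), its end within 8 mm of the strip (all of step 2 and x of stone_brown_center in the frame of board between 0.047 and 0.058 m and z of stone_brown_center in the frame of board between 0.016 and 0.024 m and (y of stone_brown_center in the frame of board between -0.084 and -0.066 m or y of stone_brown_center in the frame of board between -0.009 and 0.009 m or y of stone_brown_center in the frame of board between 0.066 and 0.084 m) and angle between the x axis of each of stone_brown_center, stone_grey_center, stone_white_center and the x axis of board, either way round below 0.12 rad and x of stone_grey_center in the frame of board between 0.047 and 0.058 m and z of stone_grey_center in the frame of board between 0.016 and 0.024 m and (y of stone_grey_center in the frame of board between -0.084 and -0.066 m or y of stone_grey_center in the frame of board between -0.009 and 0.009 m or y of stone_grey_center in the frame of board between 0.066 and 0.084 m) and x of stone_white_center in the frame of board between 0.047 and 0.058 m and z of stone_white_center in the frame of board between 0.016 and 0.024 m and (y of stone_white_center in the frame of board between -0.084 and -0.066 m or y of stone_white_center in the frame of board between -0.009 and 0.009 m or y of stone_white_center in the frame of board between 0.066 and 0.084 m) and horizontal distance between stone_brown_center and stone_grey_center above 0.05 m and horizontal distance between each of stone_brown_center, stone_grey_center and stone_white_center above 0.05 m and velocity of joint lid between -0.1 and 0.1 rad/s and distance of mark_tip from where it was at the start of the episode below 0.01 m); the arm keeps its last pose, push and grip.
It fails at once if the red arm's setting is changed (its tip moved over 10 mm) (distance of mark_tip from where it was at the start of the episode above 0.01 m).
It fails at once if a bystander is moved by more than 30 mm (distance of any of felt_pad, brush, red_tub, white_tub, oil_can, wood_block, square from where it was at the start of the episode above 0.03 m).
It also fails if it takes over 67 s, if anything falls off the work surface, if the arm or the gripper's body presses on something with over 40 N, if the wrist force passes 120 N, or if a joint passes its speed limit or range.

## Robot

A 6-joint arm with a two-finger parallel gripper is mounted at the origin on the work surface. World frame = base frame: x ahead of the robot, y to its left, z up, the work surface at z = 0. Lengths are in m, angles in rad, forces in N, time in s.
With the tool pointing down it reaches from about 0.35 to 0.975 m from the base axis. Payload 4.9 kg.
Tool frame: the origin (TCP) lies at the very end of the fingers, on their centre line; the grasp point (between the pads) lies manip.grip_point_offset behind it (manip.grip_point_offset is the distance from the TCP to the grasp point, in m); z points along the fingers, y is the direction in which the jaws open and shut (so a half turn about z gives the same grasp; the last joint's range is limited). The gripper opens to 85 mm and grips with 20 to 120 N. Pads are 22 mm wide; open, the fingers measure 114 mm over their backs; the gripper's body (76 mm by 85 mm) begins 54 mm behind the grasp point. The pads swing forward as they close: fully open they stand 13 mm farther back than shut.
Start: joints at [-1.243, 0.053, 1.613, -0, 1.476, -0.119], TCP at [0.27, -0.564, 0.231] pointing down, gripper open.
Joint ranges: [-3.01, 3.01], [-1.01, 2.22], [0.06, 2.58], [-1.02, 4.17], [0.09, 2.62], [-3.14, 3.14]. Speed limits (rad/s): [2.57, 2.57, 3.14, 3.14, 3.14, 3.14].

## Interface

Orientations are given as a unit quaternion [w, x, y, z].
In Python, from plant import status, grab_frame, camera_params, ticket, boxes_of, outline_of, manip gives the robot as it stands. The module is installed in compiled form; this text tells all that it offers.
- The arm moves only by the tool play_rows, never from a script. Its argument "deltas" is a list of rows, each a list of 2 entries, a list of its own where there are three numbers: the shift along the world's x, y, z in m, then the turn about the world's z in rad. A call has 1 to 5 rows; each row is the pose to reach, as a shift and turn from the pose commanded when the call began; what a row does not reach only later rows make up. A row lasts 1/8 s, in which the tool goes at most 62.5 mm and 10.7 degrees, less where a joint would pass 70% of its speed; a pose out of reach is approached as far as the arm can. A call with a gripper value outside its range is refused whole. "grip" is the opening, from -1 (shut) to 1 (fully open), set as the call begins (left out, the last holds). The fingers move at their own pace and stop on an object; the grip force is fixed at half the most. Time passes only in rows, so rows that repeat a pose let the fingers close. It gives the time, the measured TCP pose, the force and the opening at its end, in the units of the state.
- status.state(): the state, without advancing time (a new reading comes with each control period).
- grab_frame(name): name is "scene" or "top" or "wrist"; returns (picture, depth): 400x640x3 uint8, blue, green, red; 400x640 float32, m along the optical axis (not along the pixel's ray), 0 where there is no reading.
- camera_params(name): a dict with "mtx" (3x3 intrinsics, pixels), "world_from_camera" (4x4, takes a point from camera to world coordinates). Camera axes: x right, y up, looking along -z (the intrinsics and any distortion apply to the point x, -y, -z); pixel columns grow to the right and rows downward; lengths in m; the calibration is good to about 2 mm. A picture is of the moment at which its call begins: read the wrist's pose just before it. camera_params takes no time and is no camera call; for the wrist camera it gives the pose at the moment of the call.
- ticket.job_done(): hands the job in, once; it reports no verdict.
Trained networks look in the newest picture that a camera, given by its name, has taken for a name from the list of things; names that differ only in an ending like _2 or _b are one class to them, and where a whole thing is asked for, a point or a joint stands for the part that bears it (a point fixed in the world has none). Each returns a list of dicts, best first, with "confidence" (0 to 1); they miss things now and then, are a little off and sometimes report something else, mostly with a low value. They report only what shows in the picture. A call takes as long as a camera call. They do not tell look-alikes from the thing itself.
- boxes_of(camera, name): "box" ([left, top, right, bottom] in pixels, round what is visible of it).
- outline_of(camera, name): "region" (400x640 bool, what is visible of it) and "box" ([left, top, right, bottom] in pixels, round what is visible of it).
The state is a dict: "time": time; "joint_pos": joint angles; "joint_vel": joint speeds; "joint_efforts": joint torques, N m; "tool_pos": TCP position; "tool_rot": TCP orientation; "contact_force": force on the tool from outside, world axes, zero at the start; "ft_torque": the same for the moment, N m; "gripper_width": opening from 0.0 (shut) to 1.0 (fully open).
Only numpy, scipy, OpenCV 4.12 (cv2) and the standard library are available. Lean on these libraries where they do the work, as an engineer would, in place of code of your own. Each camera call takes 0.05 s, during which the arm holds its last target.

## Working session

There is one attempt and no reset: what is moved stays moved. The work goes in short steps, Python scripts to look and compute and a tool call to move; the robot and the scene stay as the last step left them, time stands still between calls to the robot, and variables do not carry over. Pictures are saved under pics/ and viewed, and the job is handed in when it is done.

Besides the shell and the picture viewer there is one more tool, called after "Call:" in YAML: its name, and indented under it one key for each argument. play_rows: Moves the arm, as the interface text tells. Its arguments: {"type":"object","properties":{"deltas":{"type":"array"},"grip":{"type":"number"}},"required":["deltas"]}

```bash
mkdir -p pics; ls
cat > h.py <<'E'
import numpy as np, cv2
from plant import status, grab_frame, camera_params, ticket, boxes_of, outline_of, manip
def grab(cam,name=None):
    p=camera_params(cam); im,d=grab_frame(cam)
    if name: cv2.imwrite('pics/'+name+'.png',im)
    np.savez('last_'+cam+'.npz',im=im,d=d,K=p['mtx'],T=p['world_from_camera'])
    return im,d,np.array(p['mtx']),np.array(p['world_from_camera'])
def world(u,v,d,K,T):
    u=np.asarray(u,float);v=np.asarray(v,float);d=np.asarray(d,float)
    x=(u-K[0,2])/K[0,0]*d; y=(v-K[1,2])/K[1,1]*d
    P=np.stack([x,-y,-d,np.ones_like(d)],-1)
    return (P@T.T)[...,:3]
def atz(u,v,z,K,T):
    r=world(u,v,np.ones_like(np.asarray(u,float)),K,T)-T[:3,3]
    return T[:3,3]+r*((z-T[2,3])/r[...,2])[...,None]
E
python3 - <<'E'
from h import *
for c in ['scene','top','wrist']:
    im,d,K,T=grab(c,c+'0'); print(c,K.round(1).tolist(),T.round(3).tolist())
print(status.state()); print({k:getattr(manip,k) for k in dir(manip) if k[0]!='_'})
E
```

```text
pics
scene [[396.6, 0.0, 318.3], [0.0, 396.6, 198.4], [0.0, 0.0, 1.0]] [[0.83, -0.411, 0.378, 1.067], [0.558, 0.588, -0.586, -0.726], [0.018, 0.697, 0.717, 1.025], [0.0, 0.0, 0.0, 1.0]]
top [[427.1, 0.0, 318.5], [0.0, 427.1, 200.3], [0.0, 0.0, 1.0]] [[0.023, 0.981, -0.194, 0.334], [-1.0, 0.022, -0.009, 0.016], [-0.004, 0.194, 0.981, 1.313], [0.0, 0.0, 0.0, 1.0]]
wrist [[281.3, 0.0, 321.8], [0.0, 281.3, 194.9], [0.0, 0.0, 1.0]] [[0.433, 0.851, 0.296, 0.345], [-0.901, 0.41, 0.14, -0.527], [-0.002, -0.328, 0.945, 0.374], [0.0, 0.0, 0.0, 1.0]]
{'time': 0.15, 'joint_pos': array([-1.24297361e+00,  5.32303684e-02,  1.61400010e+00,  1.39395249e-05,
        1.47598431e+00, -1.18964660e-01]), 'joint_vel': array([ 0.00085336, -0.00129641, -0.00517027,  0.00143789, -0.00038948,
        0.00094968]), 'joint_efforts': array([ 3.96612668e-04, -3.94238985e+01, -3.70723164e+01, -1.19044839e-04,
        4.64023513e-03,  4.16712041e-06]), 'tool_pos': array([ 0.26990875, -0.56317059,  0.23031698]), 'tool_rot': array([-8.07369369e-04,  9.75151054e-01,  2.21539532e-01, -7.76447071e-05]), 'contact_force': array([ 0.1085064 ,  0.54289146, -0.15505773]), 'ft_torque': array([ 6.16361587e-05, -3.31027246e-02,  5.88145162e-02]), 'gripper_width': 0.9979231649712179}
{'IKError': <class 'plant.IKError'>, 'grip_point_offset': 0.0187}
```

View pics/scene0.png

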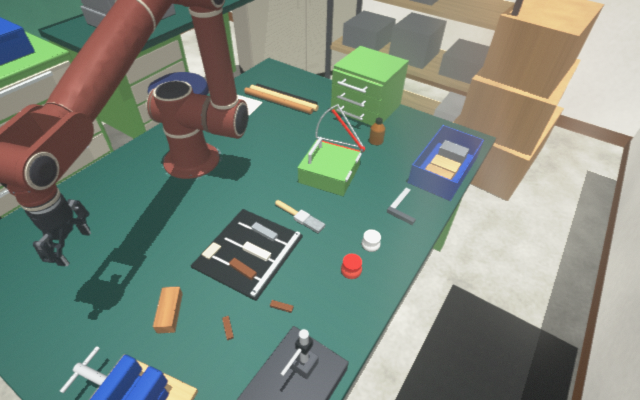

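View pics/top0.png

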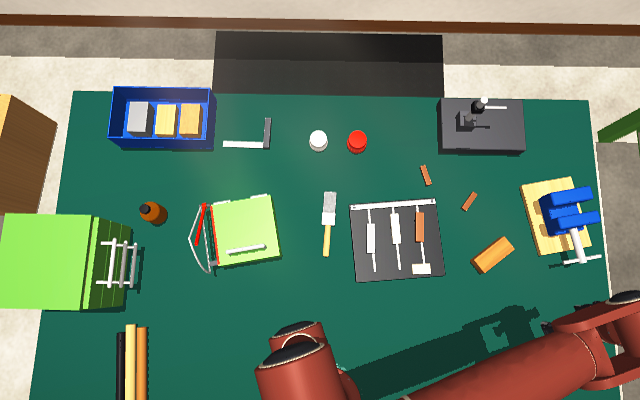

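The top view shows the board at about (397,240), with the grey (371,238), white (396,228) and brown (420,227) stones and the felt pad at (421,268). The case is at (245,230), its bar handle at (247,248) and the red arm at (198,225).

Candidates for the brown stone are (420,227), (426,175), (469,201) and the orange block at (492,255). The largest stone-sized one is (420,227), on the board. I'll check that in a close crop and measure.

Run:
```python
from h import *
im,d,K,T=grab('top')
c=np.hstack([cv2.resize(im[190:290,340:455],None,fx=3.4,fy=3.4,interpolation=cv2.INTER_CUBIC),cv2.resize(im[190:290,180:295],None,fx=3.4,fy=3.4,interpolation=cv2.INTER_CUBIC)])
cv2.imwrite('pics/crop1.png',c)
for n in ['stone_brown_center','stone_grey_center','stone_white_center','board','felt_pad','brush','lid_handle','lid','mark_tip']:
    for r in outline_of('top',n)[:3]:
        m=r['region']; v,u=np.nonzero(m); P=world(u,v,d[v,u],K,T)
        z=np.median(P[:,2]); q=P[abs(P[:,2]-z)<.006]
        rect=cv2.minAreaRect((q[:,:2]*1000).astype(np.float32))
        print(n,round(r['confidence'],2),np.round(r['box']),len(v),'z',z.round(4),'mean',q.mean(0).round(4),'rect',np.round(rect[0],1),np.round(rect[1],1),round(rect[2],1))
```

```text
stone_brown_center 0.69 [137. 201. 168. 224.] 457 z 0.0753 mean [0.5317 0.516  0.0756] rect [533.5 520.3] [46.2 57.3] 69.4
stone_brown_center 0.63 [462. 189. 476. 215.] 126 z 0.0122 mean [ 0.5987 -0.4381  0.0121] rect [ 599.5 -438.2] [17.9 65.7] 54.7
stone_brown_center 0.62 [199. 200. 207. 246.] 156 z 0.1332 mean [0.5066 0.3537 0.1328] rect [506.7 352.9] [ 7.6 12.1] 85.0
stone_grey_center 0.6 [366. 225. 375. 253.] 269 z 0.0284 mean [ 0.475  -0.1306  0.0285] rect [ 474.4 -130.2] [87.9 24.7] 0.5
stone_white_center 0.79 [389. 213. 403. 245.] 297 z 0.0281 mean [ 0.5055 -0.2054  0.0285] rect [ 506.4 -205.6] [89.4 26.1] 4.5
board 0.64 [346. 197. 443. 280.] 6148 z 0.0131 mean [ 0.4666 -0.2087  0.0129] rect [ 475.1 -210.6] [242.  270.4] 5.7
felt_pad 0.76 [411. 264. 430. 277.] 210 z 0.0226 mean [ 0.3881 -0.2816  0.0228] rect [ 388.3 -281.9] [30.7 55.9] 5.6
felt_pad 0.73 [347. 128. 365. 155.] 351 z 0.0492 mean [ 0.7775 -0.0877  0.0504] rect [778.2 -87.9] [52.8 53.9] 66.4
brush 0.72 [319. 192. 336. 260.] 665 z 0.0186 mean [ 0.5349 -0.0026  0.0187] rect [518.5  -1.2] [ 41.5 199.1] 85.3
brush 0.22 [367. 223. 375. 253.] 262 z 0.0283 mean [ 0.474  -0.1306  0.0285] rect [ 474.4 -130. ] [24.5 87.9] 89.9
brush 0.18 [198. 204. 208. 245.] 120 z 0.1286 mean [0.51   0.3552 0.1293] rect [510.  354.5] [12.5  5.2] 0.5
lid_handle 0.56 [212. 195. 278. 269.] 3831 z 0.077 mean [0.4872 0.2426 0.0768] rect [486.5 242.3] [182.7 181.3] 11.3
mark_tip 0.7 [221. 120. 272. 149.] 446 z 0.0114 mean [0.7849 0.2404 0.0113] rect [808.4 263.3] [151.4  99.7] 89.5
mark_tip 0.65 [195. 205. 209. 247.] 171 z 0.1453 mean [0.4961 0.3518 0.1455] rect [496.3 352.1] [7.7 6.4] 88.0
```

View pics/crop1.png

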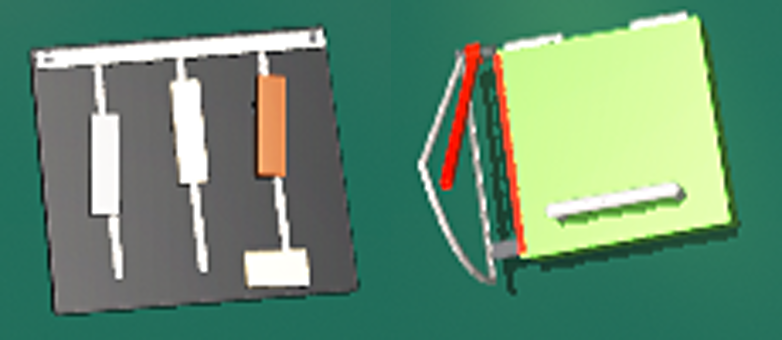

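```bash
cat > meas.py <<'E'
from h import *
B=np.array([.4751,-.2106]); yaw=np.radians(5.7)
def stones(T,K,d,im,B=B,yaw=yaw):
    vv,uu=np.mgrid[0:400,0:640]; P=world(uu,vv,d,K,T)
    R=np.array([[np.cos(yaw),-np.sin(yaw)],[np.sin(yaw),np.cos(yaw)]])
    q=(P[...,:2]-B)@R
    inb=(abs(q[...,0])<.099)&(abs(q[...,1])<.133)&(d>0)&(P[...,2]>.0215)&(P[...,2]<.036)
    n,lab,st,_=cv2.connectedComponentsWithStats(inb.astype(np.uint8))
    for i in range(1,n):
        if st[i,4]<60: continue
        m=lab==i; pts=q[m]; rect=cv2.minAreaRect((pts*1000).astype(np.float32))
        c=pts-pts.mean(0); w,V=np.linalg.eigh(c.T@c); a=V[:,1]; ang=np.arctan(a[1]/a[0]) if abs(a[0])>1e-6 else 1.57
        print('board xy',np.round(pts.mean(0)*1000,1),'rect c',np.round(rect[0],1),np.round(rect[1],1),round(rect[2],1),'pca deg',np.degrees(ang).round(1),'z',np.median(P[m][:,2]).round(4),'bgr',im[m].mean(0).round(),'worldc',np.round(B+R@(np.array(rect[0])/1000),4))
    return P,q
if __name__=='__main__':
    z=np.load('last_top.npz'); im,d,K,T=z['im'],z['d'],z['K'],z['T']
    P,q=stones(T,K,d,im)
    # board extent edges
    m=(abs(P[...,2]-.013)<.006)&(d>0)&(abs(q[...,0])<.15)&(abs(q[...,1])<.17)&(im.max(-1)<110)&(abs(im[...,1].astype(int)-im[...,0])<15)&(abs(im[...,1].astype(int)-im[...,2])<15)
    n,lab,st,_=cv2.connectedComponentsWithStats(m.astype(np.uint8)); 
    i=1+st[1:,4].argmax(); r=cv2.minAreaRect((P[lab==i][:,:2]*1000).astype(np.float32)); print('board',r,st[i])
    # strip
    s=(P[...,2]>.017)&(P[...,2]<.03)&(q[...,0]>.09)&(q[...,0]<.135)&(abs(q[...,1])<.15)
    pq=P[s][:,:2]; rr=cv2.minAreaRect((pq*1000).astype(np.float32)); print('strip',rr, np.median(P[s][:,2]))
    l=(im.min(-1)>150)&(abs(P[...,2]-.012)<.005)&(q[...,0]>-.095)&(q[...,0]<.09)&(abs(q[...,1])<.12)
    n,lab,st,_=cv2.connectedComponentsWithStats(l.astype(np.uint8))
    for y in (-.075,0,.075):
        mm=l&(abs(q[...,1]-y)<.02); p=q[mm]
        if len(p)>10: print('line',y,len(p),np.polyfit(p[:,0],p[:,1],1).round(4))
E
python3 meas.py
```

```text
board xy [ 30.9 -71.1] rect c [ 32.1 -71.3] [24.4 90.3] 82.0 pca deg -7.7 z 0.0288 bgr [ 87. 140. 220.] worldc [ 0.5141 -0.2784]
board xy [31.3  2. ] rect c [31.6  1.8] [26.6 89.2] 88.1 pca deg -0.9 z 0.0286 bgr [243. 245. 247.] worldc [ 0.5063 -0.2057]
board xy [ 7.8 79.9] rect c [ 7.3 80.1] [24.7 87.9] 84.8 pca deg -4.8 z 0.0285 bgr [233. 234. 235.] worldc [ 0.4744 -0.1302]
board xy [-88.6 -62.3] rect c [-89.  -62.9] [54.9 17.8] 85.6 pca deg 87.4 z 0.0236 bgr [244. 252. 253.] worldc [ 0.3927 -0.282 ]
board ((469.6927185058594, -238.20758056640625), (219.0430908203125, 214.72879028320312), 5.846603870391846) [ 370  204   75   77 3583]
strip ((576.9625244140625, -197.6322021484375), (28.03433609008789, 261.8318786621094), 6.811410903930664) 0.022404275298221643
line -0.075 59 [ 0.0193 -0.0753]
line 0 80 [-0.0126 -0.0012]
line 0.075 73 [0.0019 0.0748]
```

Chosen stone confirmed: the one at (420,227) measures 90 x 24 mm, top at z≈28 mm. I'll square and slide each stone by gripping it loosely at board yaw (5.7°), brown first.

Call:
play_rows:
  deltas:
    - [[0.049,0.057,0.0],-0.15]
    - [[0.098,0.114,0.0],-0.3]
    - [[0.146,0.171,-0.02],-0.347]
    - [[0.18,0.21,-0.04],-0.347]
    - [[0.21,0.245,-0.07],-0.347]
  grip: 0.25

```text
time: 1.27
tool_pos: [0.4681, -0.3335, 0.1731]
tool_rot: [0.001, 0.999, 0.05, 0.001]
contact_force: [0.1, -1.3, -0.8]
gripper_width: 0.624
```

Call:
play_rows:
  deltas:
    - [[0.02,0.024,-0.02],0]
    - [[0.034,0.04,-0.04],0]
    - [[0.034,0.04,-0.06],0]
    - [[0.034,0.04,-0.06],0]

```text
time: 1.78
tool_pos: [0.4987, -0.2945, 0.1097]
tool_rot: [-0.001, 0.999, 0.049, -0.002]
contact_force: [-0.9, 0.4, 0.3]
gripper_width: 0.625
```

Run:
```python
from h import *
s=status.state(); print(s['time'],s['tool_pos'],s['tool_rot'],s['gripper_width'])
from scipy.spatial.transform import Rotation as R
q=s['tool_rot']; M=R.from_quat([q[1],q[2],q[3],q[0]]).as_matrix(); print(np.degrees(np.arctan2(M[1,1],M[0,1])))
im,d,K,T=grab('wrist','w1')
from meas import stones
stones(T,K,d,im)
```

```text
1.775 [ 0.49869286 -0.29452977  0.10973192] [-0.00119564  0.99877397  0.04945762 -0.00175374] 0.6246971557951269
-84.33049701721461
board xy [ 35.4 -73.4] rect c [ 32.  -72.9] [25. 90.] 82.7 pca deg -7.4 z 0.029 bgr [ 77.  98. 135.] worldc [ 0.5142 -0.28  ]
board xy [35.1 -0.8] rect c [32.   0.4] [25.6 89.7] 89.0 pca deg -0.9 z 0.029 bgr [232. 242. 245.] worldc [ 0.5069 -0.207 ]
board xy [12.3 76.1] rect c [ 9.  78.2] [26.4 90.3] 84.8 pca deg -5.0 z 0.0289 bgr [172. 171. 169.] worldc [ 0.4763 -0.1319]
board xy [-88.4 -63.1] rect c [-88.3 -63.7] [54.3 21.5] 88.7 pca deg 88.6 z 0.0231 bgr [175. 193. 200.] worldc [ 0.3935 -0.2828]
```

View pics/w1.png

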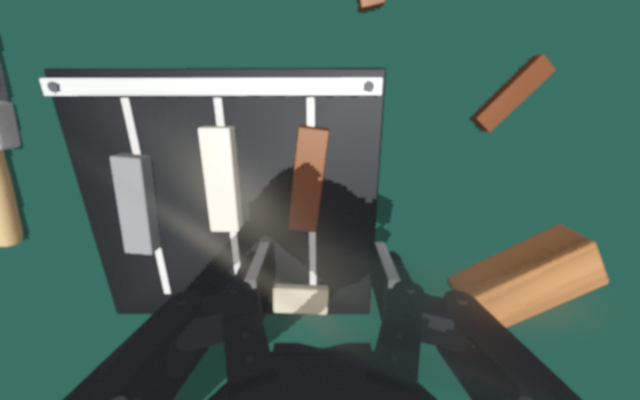

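The wrist view shows brown at (309,180), white at (221,180) and grey at (134,205), with the strip at row 87. The stone poses agree with the top view within 2 mm. I'll check the board lines and strip in this view too.

```bash
cat > lines.py <<'E'
from h import *
from meas import B,yaw
def lines(cam='wrist'):
    z=np.load(f'last_{cam}.npz'); im,d,K,T=z['im'],z['d'],z['K'],z['T']
    vv,uu=np.mgrid[0:400,0:640]; R=np.array([[np.cos(yaw),-np.sin(yaw)],[np.sin(yaw),np.cos(yaw)]])
    P=world(uu,vv,d,K,T); q=(P[...,:2]-B)@R
    q12=(atz(uu,vv,.012,K,T)[...,:2]-B)@R
    zz=P[...,2]
    bright=im.min(-1)>110
    for y in (-.075,0,.075):
        m=bright&(abs(zz-.0128)<.003)&(abs(q[...,1]-y)<.012)&(q[...,0]>-.065)&(q[...,0]<.092)
        p=q12[m]
        if len(p)>10: print('line',y,len(p),np.polyfit(p[:,0],p[:,1],1).round(4))
    s=(zz>.018)&(zz<.03)&(q[...,0]>.093)&(q[...,0]<.13)&(abs(q[...,1])<.13)
    print('strip z',np.median(zz[s]).round(4))
    for y in (-.11,-.04,.04,.11):
        m=s&(abs(q[...,1]-y)<.015); p=q[m]; print('strip near/far x at y',y,np.percentile(p[:,0],[2,98]).round(4))
if __name__=='__main__': lines()
E
python3 lines.py
```

```text
line -0.075 493 [ 0.0011 -0.0758]
line 0 628 [-0.005  -0.0014]
line 0.075 706 [0.0005 0.0751]
strip z 0.0231
strip near/far x at y -0.11 [0.1011 0.1125]
strip near/far x at y -0.04 [0.1011 0.1125]
strip near/far x at y 0.04 [0.101  0.1125]
strip near/far x at y 0.11 [0.101  0.1125]
```

Call:
play_rows:
  deltas:
    - [[0.013,0.013,0],0]
    - [[0.0145,0.0155,-0.02],0]
    - [[0.0145,0.0155,-0.04],0]
    - [[0.0145,0.0155,-0.04],0]

```text
time: 2.33
tool_pos: [0.5128, -0.2777, 0.0685]
tool_rot: [-0.002, 0.999, 0.05, -0.002]
contact_force: [-0.8, 0.1, -0.9]
gripper_width: 0.627
```

Call:
play_rows:
  deltas:
    - [[0,-0.001,-0.02],0]
    - [[0,-0.001,-0.038],0]
    - [[0,-0.001,-0.05],0]
    - [[0,-0.001,-0.053],0]
    - [[0,-0.001,-0.053],0]

```text
time: 2.95
tool_pos: [0.5149, -0.2802, 0.0191]
tool_rot: [-0.0, 0.999, 0.05, -0.0]
contact_force: [-0.3, -0.6, 0.8]
gripper_width: 0.627
```

Call:
play_rows:
  deltas:
    - [[0,0,0],0]
    - [[0,0,0],0]
    - [[0,0,0],0]
    - [[0,0,0],0]
    - [[0,0,0],0]
  grip: -0.5

```text
time: 3.58
tool_pos: [0.5157, -0.2807, 0.0204]
tool_rot: [0.001, 0.999, 0.05, 0.001]
contact_force: [-0.5, -0.1, 5.7]
gripper_width: 0.273
```

Call:
play_rows:
  deltas:
    - [[0.006,0,0.003],0]
    - [[0.012,0.0,0.003],0]
    - [[0.018,0.001,0.003],0]
    - [[0.0235,0.001,0.003],0]
    - [[0.0235,0.001,0.003],0]

```text
time: 4.2
tool_pos: [0.5385, -0.2789, 0.0218]
tool_rot: [-0.0, 0.999, 0.05, -0.0]
contact_force: [-0.7, 0.7, -0.6]
gripper_width: 0.28
```

Call:
play_rows:
  deltas:
    - [[0,0,0],0]
    - [[0,0,0],0]

```text
time: 4.45
tool_pos: [0.5382, -0.2791, 0.0221]
tool_rot: [-0.0, 0.999, 0.05, 0.0]
contact_force: [-0.7, 0.0, -1.1]
gripper_width: 0.274
```

Call:
play_rows:
  deltas:
    - [[0,0,0],0]
    - [[0,0,0],0]
    - [[0,0,0.0],0]
    - [[0,0,0.03],0]
    - [[0,0,0.06],0]
  grip: 0.25

```text
time: 5.08
tool_pos: [0.5379, -0.2789, 0.0823]
tool_rot: [-0.0, 0.999, 0.05, -0.0]
contact_force: [0.5, -0.1, -0.1]
gripper_width: 0.626
```

Call:
play_rows:
  deltas:
    - [[-0.002,0.025,0.025],0]
    - [[-0.01,0.05,0.04],0]
    - [[-0.03,0.073,0.04],0]
    - [[-0.03,0.073,0.04],0]

```text
time: 5.58
tool_pos: [0.5075, -0.2049, 0.1221]
tool_rot: [-0.0, 0.999, 0.051, -0.0]
contact_force: [0.4, -0.1, -0.3]
gripper_width: 0.621
```

```bash
python3 - <<'E'
from h import *
s=status.state(); print(s['time'],s['tool_pos'])
im,d,K,T=grab('wrist','w2')
from meas import stones
stones(T,K,d,im)
E
python3 lines.py
```

```text
5.575 [ 0.50754242 -0.2048585   0.12207431]
board xy [ 57.2 -72.8] rect c [ 54.3 -73.7] [25.5 89. ] 89.4 pca deg -0.6 z 0.029 bgr [101. 132. 183.] worldc [ 0.5364 -0.2786]
board xy [35.5  0.5] rect c [31.8  0.2] [24.5 90.5] 89.5 pca deg -0.7 z 0.029 bgr [211. 218. 220.] worldc [ 0.5067 -0.2072]
board xy [14.7 77.6] rect c [ 8.9 78.5] [25.2 90.4] 84.7 pca deg -6.9 z 0.029 bgr [184. 183. 181.] worldc [ 0.4762 -0.1316]
board xy [-88.7 -45.3] rect c [-87.9 -46.7] [22.  21.5] 0.1 pca deg 22.8 z 0.0231 bgr [206. 225. 231.] worldc [ 0.3922 -0.2658]
line -0.075 330 [ 0.0289 -0.0762]
line 0 508 [-0.0023 -0.0008]
line 0.075 454 [-0.0029  0.0748]
strip z 0.0231
strip near/far x at y -0.11 [0.1014 0.1126]
strip near/far x at y -0.04 [0.1013 0.1131]
strip near/far x at y 0.04 [0.101 0.113]
strip near/far x at y 0.11 [0.1009 0.1128]
```

View pics/w2.png

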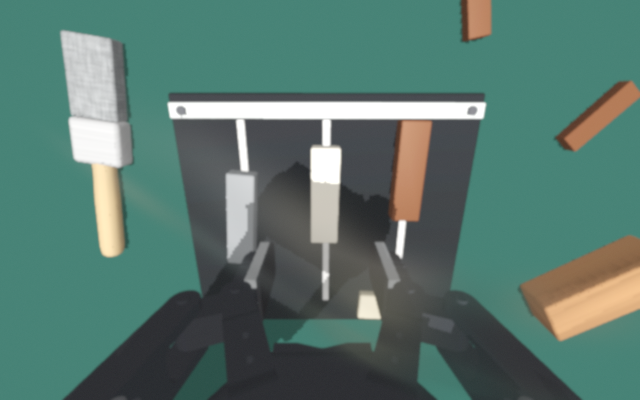

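Brown now lies straight at board (54.3, -73.7). In the picture its far end is against the strip at (415,121). White next.

Call:
play_rows:
  deltas:
    - [[0,-0.002,-0.03],0]
    - [[0,-0.002,-0.06],0]
    - [[0,-0.002,-0.09],0]
    - [[0,-0.002,-0.102],0]
    - [[0,-0.002,-0.102],0]

```text
time: 6.25
tool_pos: [0.5081, -0.2083, 0.0194]
tool_rot: [-0.0, 0.999, 0.05, -0.001]
contact_force: [0.4, 0.0, -0.7]
gripper_width: 0.628
```

Call:
play_rows:
  deltas:
    - [[0,0,0],0]
    - [[0,0,0],0]
    - [[0,0,0],0]
    - [[0,0,0],0]
    - [[0,0,0],0]
  grip: -0.5

```text
time: 6.88
tool_pos: [0.5097, -0.2089, 0.022]
tool_rot: [0.001, 0.999, 0.05, 0.001]
contact_force: [-0.3, 0.0, 6.8]
gripper_width: 0.266
```

Call:
play_rows:
  deltas:
    - [[0.006,0.001,0.001],0]
    - [[0.012,0.001,0.001],0]
    - [[0.018,0.002,0.001],0]
    - [[0.0235,0.002,0.001],0]
    - [[0.0235,0.002,0.001],0]

```text
time: 7.5
tool_pos: [0.5326, -0.2064, 0.022]
tool_rot: [0.0, 0.999, 0.05, 0.0]
contact_force: [-2.4, 0.4, 5.2]
gripper_width: 0.263
```

Call:
play_rows:
  deltas:
    - [[0,0,0],0]
    - [[0,0,0],0]

```text
time: 7.75
tool_pos: [0.5326, -0.2064, 0.022]
tool_rot: [0.0, 0.999, 0.05, 0.001]
contact_force: [-1.3, 0.9, 5.3]
gripper_width: 0.263
```

Call:
play_rows:
  deltas:
    - [[0,0,0],0]
    - [[0,0,0],0]
    - [[0,0,0.0],0]
    - [[0,0,0.03],0]
    - [[0,0,0.06],0]
  grip: 0.25

```text
time: 8.38
tool_pos: [0.5313, -0.2058, 0.081]
tool_rot: [-0.0, 0.999, 0.05, -0.001]
contact_force: [0.3, -0.3, 0.2]
gripper_width: 0.624
```

Call:
play_rows:
  deltas:
    - [[-0.01,0.025,0.025],0]
    - [[-0.03,0.05,0.04],0]
    - [[-0.055,0.074,0.04],0]
    - [[-0.055,0.074,0.04],0]

```text
time: 8.88
tool_pos: [0.4756, -0.1308, 0.1206]
tool_rot: [-0.0, 0.999, 0.051, -0.0]
contact_force: [0.6, 0.9, -0.2]
gripper_width: 0.624
```

```bash
python3 - <<'E'
from h import *
s=status.state(); print(s['time'],s['tool_pos'])
im,d,K,T=grab('wrist','w3')
from meas import stones
stones(T,K,d,im)
E
python3 lines.py
```

```text
8.875 [ 0.47557585 -0.13081066  0.12063495]
board xy [57.5  0.2] rect c [54.4 -0.7] [25.6 88.5] 89.6 pca deg -0.2 z 0.0289 bgr [225. 236. 240.] worldc [ 0.5293 -0.2059]
board xy [ 57.6 -71.8] rect c [ 54.6 -73.9] [27.4 88.7] 89.1 pca deg -0.6 z 0.0289 bgr [ 64.  90. 136.] worldc [ 0.5368 -0.2787]
board xy [12.4 78.4] rect c [ 9.  78.6] [25.1 90.1] 84.9 pca deg -5.2 z 0.029 bgr [140. 139. 137.] worldc [ 0.4762 -0.1315]
board xy [-87.6 -62.5] rect c [-88.1 -62.9] [55.1 21.6] 89.8 pca deg 87.8 z 0.0231 bgr [176. 195. 202.] worldc [ 0.3937 -0.2819]
line -0.075 567 [ 0.0006 -0.077 ]
line 0 562 [ 0.0099 -0.0014]
line 0.075 574 [0.0036 0.0736]
strip z 0.0231
strip near/far x at y -0.11 [0.1013 0.113 ]
strip near/far x at y -0.04 [0.1011 0.1128]
strip near/far x at y 0.04 [0.101  0.1126]
strip near/far x at y 0.11 [0.1014 0.1124]
```

View pics/w3.png

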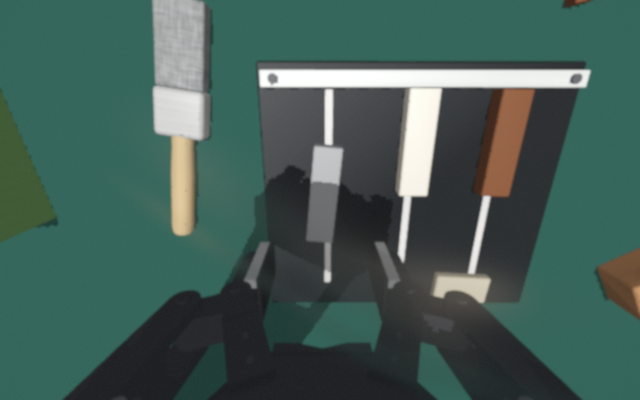

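Call:
play_rows:
  deltas:
    - [[0,-0.001,-0.03],0]
    - [[0,-0.001,-0.06],0]
    - [[0,-0.001,-0.088],0]
    - [[0,-0.001,-0.0995],0]
    - [[0,-0.001,-0.0995],0]

```text
time: 9.55
tool_pos: [0.4767, -0.1333, 0.021]
tool_rot: [-0.0, 0.999, 0.05, -0.001]
contact_force: [-0.1, -0.0, 1.1]
gripper_width: 0.629
```

Call:
play_rows:
  deltas:
    - [[0,0,0],0]
    - [[0,0,0],0]
    - [[0,0,0],0]
    - [[0,0,0],0]
    - [[0,0,0],0]
  grip: -0.5

```text
time: 10.18
tool_pos: [0.4782, -0.1337, 0.0235]
tool_rot: [0.001, 0.999, 0.05, 0.001]
contact_force: [-0.3, 0.7, 5.9]
gripper_width: 0.266
```

Call:
play_rows:
  deltas:
    - [[0.012,0,0.001],0]
    - [[0.024,0.0,0.001],0]
    - [[0.036,0.0,0.001],0]
    - [[0.046,0.001,0.001],0]
    - [[0.046,0.001,0.001],0]

```text
time: 10.8
tool_pos: [0.5247, -0.1324, 0.0235]
tool_rot: [0.0, 0.999, 0.05, 0.001]
contact_force: [1.9, -0.7, 3.5]
gripper_width: 0.263
```

Call:
play_rows:
  deltas:
    - [[0,0,0],0]
    - [[0,0,0],0]

```text
time: 11.05
tool_pos: [0.524, -0.1324, 0.0235]
tool_rot: [0.0, 0.999, 0.05, 0.002]
contact_force: [4.0, 0.4, 4.3]
gripper_width: 0.265
```

Call:
play_rows:
  deltas:
    - [[0,0,0],0]
    - [[0,0,0],0]
    - [[0,0,0.0],0]
    - [[0,0,0.03],0]
    - [[0,0,0.06],0]
  grip: 0.25

```text
time: 11.68
tool_pos: [0.5219, -0.1318, 0.0824]
tool_rot: [-0.0, 0.999, 0.05, -0.001]
contact_force: [0.3, 0.6, 0.7]
gripper_width: 0.626
```

Call:
play_rows:
  deltas:
    - [[-0.02,0,0.04],0]
    - [[-0.05,0,0.08],0]
    - [[-0.08,-0.0,0.12],0]
    - [[-0.08,0,0.12],0]

```text
time: 12.18
tool_pos: [0.4435, -0.1329, 0.2067]
tool_rot: [0.002, 0.999, 0.049, 0.003]
contact_force: [-0.5, 0.4, -0.3]
gripper_width: 0.625
```

```bash
python3 - <<'E'
from h import *
s=status.state(); print(s['time'],s['tool_pos'])
im,d,K,T=grab('wrist','w4')
from meas import stones
stones(T,K,d,im)
E
python3 lines.py
```

```text
12.175 [ 0.44345094 -0.13294151  0.20668051]
board xy [56.3 73.7] rect c [54.2 73.8] [25.1 89.8] 86.1 pca deg -4.0 z 0.0289 bgr [226. 225. 224.] worldc [ 0.5217 -0.1318]
board xy [57.   0.1] rect c [54.9 -0.8] [25.6 88.4] 89.7 pca deg -0.3 z 0.0289 bgr [247. 249. 249.] worldc [ 0.5298 -0.2059]
board xy [ 56.6 -72.1] rect c [ 54.7 -73.5] [26.  88.9] 89.3 pca deg -0.9 z 0.0288 bgr [ 87. 116. 165.] worldc [ 0.5368 -0.2783]
board xy [-88.8 -62.3] rect c [-88.4 -63.3] [54.6 21.2] 89.9 pca deg 88.4 z 0.0231 bgr [215. 234. 241.] worldc [ 0.3934 -0.2823]
line -0.075 454 [ 0.0031 -0.0767]
line 0 474 [ 0.0084 -0.0013]
line 0.075 441 [0.0758 0.0763]
strip z 0.023
strip near/far x at y -0.11 [0.1012 0.113 ]
strip near/far x at y -0.04 [0.1011 0.113 ]
strip near/far x at y 0.04 [0.101  0.1129]
strip near/far x at y 0.11 [0.1009 0.1128]
```

View pics/w4.png

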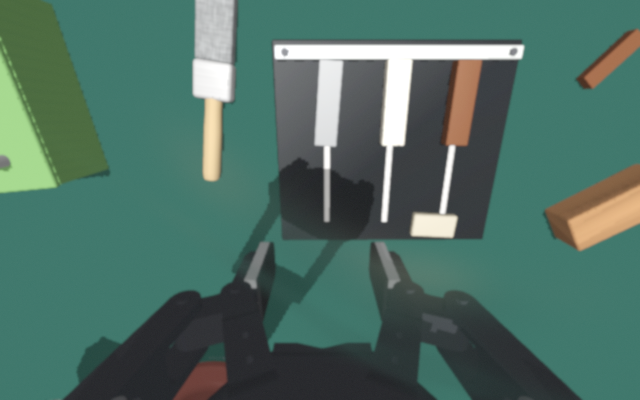

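White is straight. Grey is on its line and against the strip at (329,62), but still turned about -4°. That is inside the 7° limit, but I'll regrip it to square it up, a little lower this time.

Call:
play_rows:
  deltas:
    - [[0.03,0.0,-0.04],0.03]
    - [[0.06,0.001,-0.08],0.03]
    - [[0.078,0.001,-0.11],0.03]
    - [[0.078,0.001,-0.14],0.03]
    - [[0.078,0.001,-0.165],0.03]

```text
time: 12.85
tool_pos: [0.5193, -0.1301, 0.0336]
tool_rot: [-0.001, 0.998, 0.065, -0.002]
contact_force: [-0.5, -0.4, 0.5]
gripper_width: 0.624
```

Call:
play_rows:
  deltas:
    - [[0,0,-0.015],0]
    - [[0,0,-0.025],0]
    - [[0,0,-0.025],0]
    - [[0,0,-0.025],0]

```text
time: 13.35
tool_pos: [0.5216, -0.1314, 0.0136]
tool_rot: [0.0, 0.998, 0.065, 0.001]
contact_force: [1.0, 0.3, 0.6]
gripper_width: 0.629
```

Call:
play_rows:
  deltas:
    - [[0,0,0],0]
    - [[0,0,0],0]
    - [[0,0,0],0]
    - [[0,0,0],0]
    - [[0,0,0],0]
  grip: -0.6

```text
time: 13.98
tool_pos: [0.5218, -0.1315, 0.014]
tool_rot: [0.001, 0.998, 0.065, 0.001]
contact_force: [-0.9, 0.3, 6.4]
gripper_width: 0.282
```

Call:
play_rows:
  deltas:
    - [[0,0,0],0]
    - [[0,0,0],0]

```text
time: 14.22
tool_pos: [0.5219, -0.1316, 0.014]
tool_rot: [0.001, 0.998, 0.065, 0.001]
contact_force: [-0.5, -0.9, 6.6]
gripper_width: 0.281
```

Call:
play_rows:
  deltas:
    - [[0,0,0],0]
    - [[0,0,0],0]
    - [[0,0,0.0],0]
    - [[0,0,0.03],0]
    - [[0,0,0.06],0]
  grip: 0.25

```text
time: 14.85
tool_pos: [0.5202, -0.1308, 0.0725]
tool_rot: [-0.0, 0.998, 0.065, -0.001]
contact_force: [0.6, -0.6, 0.7]
gripper_width: 0.628
```

Call:
play_rows:
  deltas:
    - [[-0.02,0,0.04],0]
    - [[-0.05,0,0.08],0]
    - [[-0.08,-0.0,0.12],0]
    - [[-0.08,0,0.12],0]

```text
time: 15.35
tool_pos: [0.4417, -0.132, 0.1968]
tool_rot: [0.002, 0.998, 0.064, 0.004]
contact_force: [0.8, 0.8, -0.2]
gripper_width: 0.625
```

```bash
python3 - <<'E'
from h import *
s=status.state(); print(s['time'],s['tool_pos'])
im,d,K,T=grab('wrist','w5')
from meas import stones
stones(T,K,d,im)
im,d,K,T=grab('top','t5')
E
python3 lines.py
```

```text
15.35 [ 0.44167939 -0.13199043  0.19678749]
board xy [56.5 74.7] rect c [54.2 74.7] [25.  89.5] 89.1 pca deg -0.9 z 0.0289 bgr [218. 218. 216.] worldc [ 0.5216 -0.1309]
board xy [56.9  0.2] rect c [54.8 -0.7] [25.5 88.3] 89.7 pca deg -0.4 z 0.0289 bgr [244. 247. 247.] worldc [ 0.5297 -0.2058]
board xy [ 56.7 -72. ] rect c [ 54.4 -73.2] [26.6 89.1] 88.7 pca deg -0.5 z 0.0288 bgr [ 80. 108. 157.] worldc [ 0.5365 -0.2781]
board xy [-88.7 -62.3] rect c [-88.8 -63.2] [54.9 20.7] 89.4 pca deg 88.9 z 0.023 bgr [208. 226. 233.] worldc [ 0.393  -0.2823]
line -0.075 460 [ 0.0024 -0.0767]
line 0 486 [-0.0041 -0.0016]
line 0.075 419 [0.0048 0.0741]
strip z 0.023
strip near/far x at y -0.11 [0.1012 0.113 ]
strip near/far x at y -0.04 [0.1011 0.1128]
strip near/far x at y 0.04 [0.101  0.1128]
strip near/far x at y 0.11 [0.1009 0.1126]
```

View pics/w5.png

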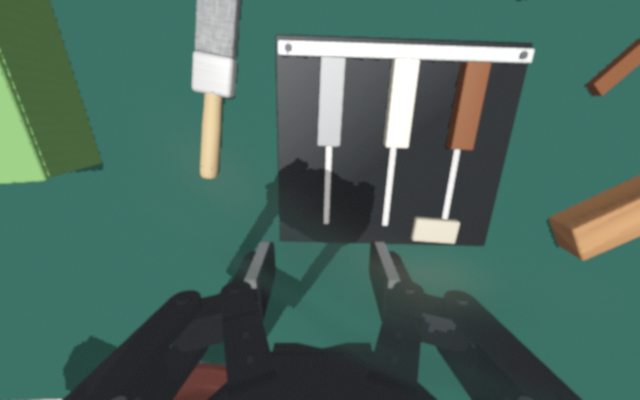

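View pics/t5.png

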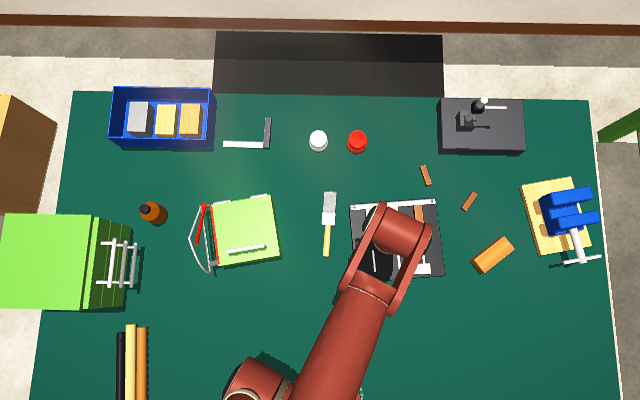

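All three stones are within about 1.5 mm of their lines and under 1° off straight. In the top view the case lid is at (247,230), the handle at (247,248) and the red arm at (200,225). Now to measure the case, handle and red arm.

```bash
cat > case.py <<'E'
from h import *
def pts(cam):
    z=np.load(f'last_{cam}.npz'); im,d,K,T=z['im'],z['d'],z['K'],z['T']
    vv,uu=np.mgrid[0:400,0:640]; P=world(uu,vv,d,K,T); return im.astype(int),d,P
if __name__=='__main__':
  grab('scene','s5')
  import sys
  for cam in ['top','scene']:
    im,d,P=pts(cam); x,y,z=P[...,0],P[...,1],P[...,2]
    roi=(d>0)&(x>.33)&(x<.68)&(y>.09)&(y<.42)
    g=im[...,1]-np.maximum(im[...,0],im[...,2])
    lid=roi&(g>25)&(abs(z-.076)<.006); r=cv2.minAreaRect((P[lid][:,:2]*1000).astype(np.float32)); print(cam,'lid',r,np.median(z[lid]),lid.sum())
    print(cv2.boxPoints(r).round(1).tolist())
    h=roi&(z>.095)&(z<.14)&(im.max(-1)-im.min(-1)<40)&(y<.32); q=P[h]
    if len(q)>5:
        r=cv2.minAreaRect((q[:,:2]*1000).astype(np.float32)); print('handle',r,len(q),np.percentile(q[:,2],[10,50,90,99]).round(4)); print(cv2.boxPoints(r).round(1).tolist())
    red=roi&(im[...,2]-np.maximum(im[...,0],im[...,1])>60)&(z>.05)
    q=P[red]; side=q[q[:,2]<.083]
    print('red n',len(q)); arm=q[(q[:,2]>.085)]
    o=np.argsort(arm[:,2]); print(arm[o][::max(1,len(o)//12)].round(3).tolist())
E
python3 case.py
```

```text
top lid ((487.6007385253906, 241.27093505859375), (184.42709350585938, 178.85693359375), 11.345179557800293) 0.07682741404315463 3109
[[379.6000061035156, 310.79998779296875], [414.79998779296875, 135.39999389648438], [595.5999755859375, 171.6999969482422], [560.4000244140625, 347.1000061035156]]
handle ((428.42730712890625, 229.88809204101562), (11.715457916259766, 110.62796020507812), 11.185065269470215) 161 [0.1182 0.1218 0.1247 0.1276]
[[412.0, 283.0], [433.3999938964844, 174.5], [444.8999938964844, 176.8000030517578], [423.3999938964844, 285.29998779296875]]
red n 284
[[0.555, 0.365, 0.086], [0.535, 0.358, 0.096], [0.531, 0.357, 0.108], [0.517, 0.355, 0.123], [0.503, 0.353, 0.136], [0.494, 0.353, 0.145], [0.486, 0.351, 0.157], [0.477, 0.345, 0.167], [0.465, 0.346, 0.179], [0.458, 0.345, 0.19], [0.449, 0.345, 0.199], [0.438, 0.344, 0.208], [0.434, 0.339, 0.215]]
scene lid ((488.5318298339844, 238.5347900390625), (182.12489318847656, 182.8753662109375), 11.430936813354492) 0.07788149497798269 1419
[[381.20001220703125, 310.1000061035156], [417.3999938964844, 130.89999389648438], [595.9000244140625, 167.0], [559.7000122070312, 346.20001220703125]]
handle ((430.6897888183594, 228.0816650390625), (11.671418190002441, 111.32769012451172), 11.898754119873047) 87 [0.1034 0.1213 0.1252 0.1269]
[[413.5, 281.29998779296875], [436.5, 172.39999389648438], [447.8999938964844, 174.8000030517578], [424.8999938964844, 283.79998779296875]]
red n 177
[[0.546, 0.371, 0.085], [0.539, 0.357, 0.1], [0.521, 0.363, 0.112], [0.511, 0.358, 0.12], [0.5, 0.352, 0.133], [0.501, 0.348, 0.145], [0.489, 0.352, 0.156], [0.471, 0.346, 0.165], [0.469, 0.348, 0.176], [0.457, 0.338, 0.186], [0.444, 0.344, 0.195], [0.433, 0.339, 0.207], [0.434, 0.337, 0.217]]
```

View pics/s5.png

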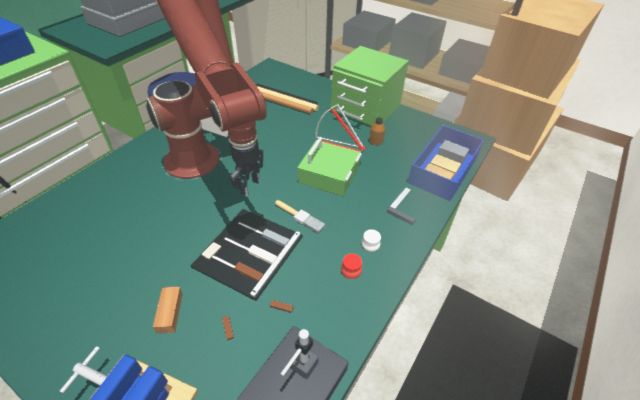

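```bash
cat > mark.py <<'E'
from case import *
H=np.array([.5763,.2576,.070]); cy=np.radians(11.4); X=np.array([np.cos(cy),np.sin(cy),0]); Y=np.array([-np.sin(cy),np.cos(cy),0])
def mark(cam):
    im,d,P=pts(cam); x,y,z=P[...,0],P[...,1],P[...,2]
    roi=(d>0)&(x>.33)&(x<.68)&(y>.09)&(y<.42)&(im[...,2]-np.maximum(im[...,0],im[...,1])>60)&(z>.05)
    q=P[roi]-H; a=q@X; b=q@Y; c=q[:,2]
    m=(abs(b-.107)<.012)&(np.hypot(a,c)>.04)
    a,b,c=a[m],b[m],c[m]
    p=np.stack([a,c],1); mu=p.mean(0); w,V=np.linalg.eigh((p-mu).T@(p-mu)); v=V[:,1]*np.sign(-V[0,1])
    print(cam,m.sum(),'fit angle',np.arctan2(v[1],-v[0]).round(3),'pivot angle',np.arctan2(mu[1],-mu[0]).round(3),'dist of line from pivot',(mu[0]*v[1]-mu[1]*v[0]).round(4),'max r',np.hypot(a,c).max().round(3),'b',b.mean().round(4))
def lidang(cam):
    im,d,P=pts(cam); x,y,z=P[...,0],P[...,1],P[...,2]
    q=P-H; a=q@X; b=q@Y; c=q[...,2]; g=im[...,1]-np.maximum(im[...,0],im[...,2])
    m=(d>0)&(g>25)&(abs(b)<.085)&(a<-.02)&(np.hypot(a,c)<.19)&(c>-.005)
    best=None
    p=np.stack([a[m],c[m]],1); mu=p.mean(0); w,V=np.linalg.eigh((p-mu).T@(p-mu)); v=V[:,1]*np.sign(-V[0,1])
    print(cam,'lid n',m.sum(),'fit',np.arctan2(v[1],-v[0]).round(3),'rms',np.sqrt(w[0]/m.sum()).round(4),'median pivot ang',np.median(np.arctan2(c[m]-.006,-a[m])).round(3))
if __name__=='__main__':
    for c in ['top','scene']: mark(c); lidang(c)
    s=status.state(); print(s['tool_pos'],s['joint_pos'])
E
python3 mark.py
```

```text
top 120 fit angle 0.83 pivot angle 0.867 dist of line from pivot 0.0047 max r 0.197 b 0.1081
top lid n 2770 fit 0.004 rms 0.0032 median pivot ang 0.01
scene 111 fit angle 0.861 pivot angle 0.874 dist of line from pivot 0.0015 max r 0.194 b 0.1061
scene lid n 1205 fit 0.008 rms 0.0042 median pivot ang 0.023
[ 0.44050324 -0.13087099  0.19157245] [-4.51042544e-01 -3.33682862e-01  2.02748426e+00  1.23092828e-04
  1.44920872e+00  9.89982472e-01]
```

The red arm is at about 0.84 rad, and the bar centre is at (0.429, 0.2285, z≈0.116). That agrees with the hinge estimate minus 150 mm. I'll move above the bar, turning the jaws across it and keeping 20 mm to the right of its middle so as to stay clear of the red arm.

Call:
play_rows:
  deltas:
    - [[0,0.035,0.015],0.17]
    - [[0,0.07,0.02],0.34]
    - [[0,0.105,0.02],0.51]
    - [[0,0.14,0.02],0.68]
    - [[0,0.175,0.02],0.84]

```text
time: 16.12
tool_pos: [0.4402, 0.0453, 0.2104]
tool_rot: [-0.001, 0.883, 0.469, -0.002]
contact_force: [0.6, -0.3, 0.7]
gripper_width: 0.627
```

Call:
play_rows:
  deltas:
    - [[0,0.035,0],0.17]
    - [[0,0.07,0],0.34]
    - [[-0.003,0.105,0],0.51]
    - [[-0.006,0.14,0],0.68]
    - [[-0.008,0.165,0],0.8]

```text
time: 16.75
tool_pos: [0.4319, 0.2103, 0.2101]
tool_rot: [-0.001, 0.631, 0.776, -0.002]
contact_force: [-0.0, 0.4, 0.4]
gripper_width: 0.621
```

Call:
play_rows:
  deltas:
    - [[0,0,0],0]
    - [[0,0,0],0]

```text
time: 17.0
tool_pos: [0.4325, 0.2085, 0.2112]
tool_rot: [-0.001, 0.634, 0.774, -0.001]
contact_force: [0.1, 0.5, -0.4]
gripper_width: 0.626
```

```bash
cat > st.py <<'E'
from h import *
from scipy.spatial.transform import Rotation as R
s=status.state(); q=s['tool_rot']; M=R.from_quat([q[1],q[2],q[3],q[0]]).as_matrix()
print(s['time'],s['tool_pos'].round(4),'jaw deg',np.degrees(np.arctan2(M[1,1],M[0,1])).round(2),s['joint_pos'].round(3),s['contact_force'].round(1),s['gripper_width'].round(3))
E
python3 st.py
python3 - <<'E'
from h import *
grab('wrist','w6')
E
```

```text
Traceback (most recent call last):
  File "st.py", line 4, in <module>
    print(s['time'],s['tool_pos'].round(4),'jaw deg',np.degrees(np.arctan2(M[1,1],M[0,1])).round(2),s['joint_pos'].round(3),s['contact_force'].round(1),s['gripper_width'].round(3))
                                                                                                                                                        ^^^^^^^^^^^^^^^^^^^^^^^^
AttributeError: 'float' object has no attribute 'round'
```

View pics/w6.png

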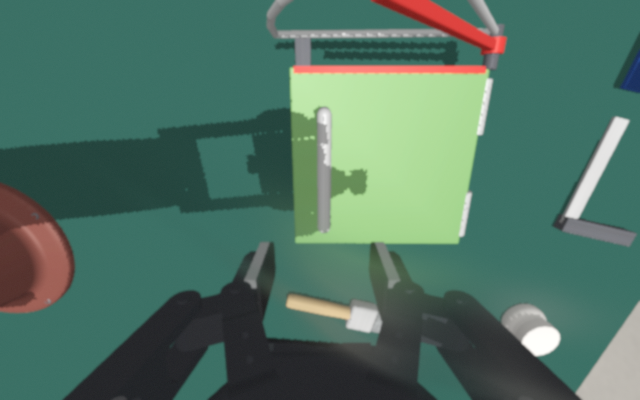

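The wrist view shows the bar at (323,170) running vertically, midway between the fingers (jaw axis 11.4°). One depth check, then I'll go down.

```bash
sed -i "s/s\['gripper_width'\].round(3)/round(s['gripper_width'],3)/" st.py; python3 st.py
python3 - <<'E'
from mark import *
im,d,P=pts('wrist'); z=P[...,2]
q=P-H; a=q@X;b=q@Y
m=(d>0)&(z>.1)&(z<.14)&(abs(b)<.07)&(abs(a+.15)<.03)&(im.max(-1)-im.min(-1)<60)
r=cv2.minAreaRect((np.stack([a[m],b[m]],1)*1000).astype(np.float32)); print(m.sum(),r,np.percentile(z[m],[5,50,95]))
g=im[...,1]-np.maximum(im[...,0],im[...,2]); l=(d>0)&(g>25)&(abs(z-.076)<.005)
r=cv2.minAreaRect((np.stack([a[l],b[l]],1)*1000).astype(np.float32)); print('lid',r,np.median(z[l]))
t=status.state()['tool_pos']-H; print('tcp in case',t@X,t@Y)
mark('wrist')
E
```

```text
17.05 [0.4327 0.2082 0.2115] jaw deg 11.31 [ 0.294 -0.291  1.961 -0.     1.474  0.096] [0.2 0.3 1. ] 0.627
1693 ((-149.9447784423828, 2.4921531677246094), (110.65338897705078, 11.73233699798584), 89.64966583251953) [0.11852671 0.12173557 0.12333377]
lid ((-90.39088439941406, 1.55743408203125), (178.71136474609375, 183.8101806640625), 89.88591003417969) 0.07675261979040204
tcp in case -0.1505513887498294 -0.019990412077164035
wrist 1869 fit angle 0.823 pivot angle 0.874 dist of line from pivot 0.0066 max r 0.192 b 0.1069
```

Call:
play_rows:
  deltas:
    - [[0,0,-0.035],0]
    - [[0,0,-0.07],0]
    - [[0,0,-0.1],0]
    - [[0,0,-0.116],0]
    - [[0,0,-0.116],0]

```text
time: 17.68
tool_pos: [0.4322, 0.2082, 0.0955]
tool_rot: [-0.001, 0.634, 0.773, -0.001]
contact_force: [-0.2, -0.4, 0.5]
gripper_width: 0.623
```

Call:
play_rows:
  deltas:
    - [[0,0,0],0]
    - [[0,0,0],0]
    - [[0,0,0],0]
    - [[0,0,0],0]
    - [[0,0,0],0]
  grip: -1

```text
time: 18.3
tool_pos: [0.4338, 0.2092, 0.098]
tool_rot: [0.001, 0.633, 0.774, 0.001]
contact_force: [-0.9, -0.9, 6.2]
gripper_width: 0.117
```

```bash
python3 st.py
python3 - <<'E'
import numpy as np
cy=np.radians(11.4);r=np.hypot(.15,.046);a0=np.arctan2(.046,.15)
for t in np.arange(0,.88,.07):
    dx=.15-r*np.cos(t+a0); dz=r*np.sin(t+a0)-.046
    print(round(t,2),[round(v,4) for v in (dx*np.cos(cy),dx*np.sin(cy),dz)])
E
```

```text
18.3 [0.4338 0.2092 0.098 ] jaw deg 11.4 [ 0.295 -0.177  2.063 -0.     1.253  0.096] [-0.9 -0.9  6.2] 0.117
0.0 [np.float64(0.0), np.float64(0.0), np.float64(0.0)]
0.07 [np.float64(0.0035), np.float64(0.0007), np.float64(0.0104)]
0.14 [np.float64(0.0077), np.float64(0.0016), np.float64(0.0205)]
0.21 [np.float64(0.0126), np.float64(0.0025), np.float64(0.0303)]
0.28 [np.float64(0.0182), np.float64(0.0037), np.float64(0.0397)]
0.35 [np.float64(0.0244), np.float64(0.0049), np.float64(0.0486)]
0.42 [np.float64(0.0312), np.float64(0.0063), np.float64(0.0572)]
0.49 [np.float64(0.0385), np.float64(0.0078), np.float64(0.0652)]
0.56 [np.float64(0.0464), np.float64(0.0094), np.float64(0.0727)]
0.63 [np.float64(0.0548), np.float64(0.011), np.float64(0.0795)]
0.7 [np.float64(0.0636), np.float64(0.0128), np.float64(0.0858)]
0.77 [np.float64(0.0729), np.float64(0.0147), np.float64(0.0914)]
0.84 [np.float64(0.0825), np.float64(0.0166), np.float64(0.0964)]
```

The bar is gripped (opening ~10 mm). Lifting along the arc, with a check part-way.

Call:
play_rows:
  deltas:
    - [[0.0035,0.0007,0.0104],0]
    - [[0.0077,0.0016,0.0205],0]
    - [[0.0126,0.0025,0.0303],0]
    - [[0.0182,0.0037,0.0397],0]
    - [[0.0244,0.0049,0.0486],0]

```text
time: 18.92
tool_pos: [0.4549, 0.2133, 0.1442]
tool_rot: [-0.002, 0.633, 0.774, -0.003]
contact_force: [-6.5, -0.6, -6.1]
gripper_width: 0.117
```

Call:
play_rows:
  deltas:
    - [[0,0,0],0]
    - [[0,0,0],0]

```text
time: 19.18
tool_pos: [0.4553, 0.2134, 0.1447]
tool_rot: [-0.002, 0.633, 0.774, -0.003]
contact_force: [-5.9, -0.3, -5.5]
gripper_width: 0.12
```

```bash
python3 st.py
python3 - <<'E'
from mark import *
for c in ['top','scene','wrist']: grab(c,'m7'+c); lidang(c); mark(c)
E
```

```text
19.175 [0.4553 0.2134 0.1447] jaw deg 11.42 [ 0.29  -0.17   1.974  0.     1.344  0.091] [-5.9 -0.3 -5.5] 0.12
top lid n 1064 fit 0.209 rms 0.0169 median pivot ang 0.326
top 24 fit angle 0.697 pivot angle 0.858 dist of line from pivot 0.0297 max r 0.196 b 0.1093
scene lid n 1233 fit 0.292 rms 0.0118 median pivot ang 0.345
scene 111 fit angle 0.846 pivot angle 0.878 dist of line from pivot 0.0037 max r 0.193 b 0.1071
wrist lid n 43063 fit 0.33 rms 0.0086 median pivot ang 0.33
wrist 884 fit angle 0.446 pivot angle 0.88 dist of line from pivot 0.0301 max r 0.177 b 0.106
```

View pics/m7scene.png

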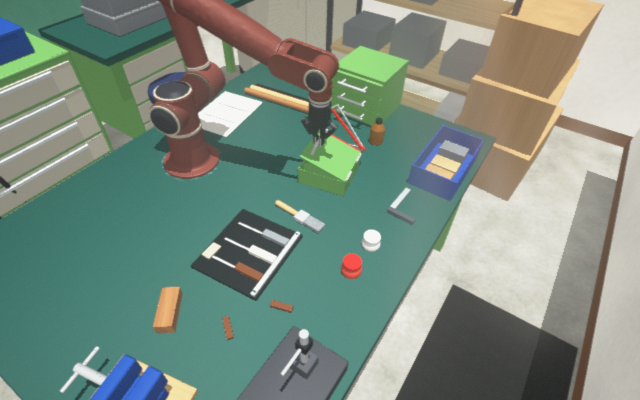

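View pics/m7wrist.png

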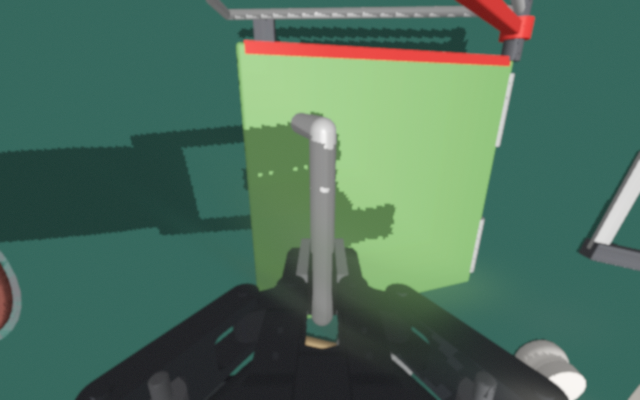

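The lid is held at about 0.33 rad: the gripper has the bar at (322,230) in the wrist view, and the red arm is untouched. Continuing.

Call:
play_rows:
  deltas:
    - [[0.0068,0.0014,0.0086],0]
    - [[0.0141,0.0029,0.0166],0]
    - [[0.022,0.0045,0.0241],0]
    - [[0.0304,0.0061,0.0309],0]
    - [[0.0392,0.0079,0.0372],0]

```text
time: 19.95
tool_pos: [0.4928, 0.2209, 0.1844]
tool_rot: [-0.003, 0.633, 0.774, -0.005]
contact_force: [-18.5, -4.3, 9.3]
gripper_width: 0.113
```

Call:
play_rows:
  deltas:
    - [[0.0045,0.0009,0.0028],0]
    - [[0.0093,0.0019,0.0056],0]
    - [[0.0141,0.0028,0.0081],0]
    - [[0.0189,0.0038,0.0106],0]
    - [[0.0189,0.0038,0.0106],0]

```text
time: 20.58
tool_pos: [0.5139, 0.2251, 0.1979]
tool_rot: [-0.001, 0.633, 0.774, -0.002]
contact_force: [-16.7, -4.9, 13.4]
gripper_width: 0.111
```

Call:
play_rows:
  deltas:
    - [[0,0,0],0]
    - [[0,0,0],0]

```text
time: 20.82
tool_pos: [0.5139, 0.2251, 0.198]
tool_rot: [-0.001, 0.633, 0.774, -0.002]
contact_force: [-15.7, -4.3, 13.7]
gripper_width: 0.111
```

```bash
python3 st.py
python3 - <<'E'
from mark import *
for c in ['top','scene','wrist']: grab(c,'m8'+c); lidang(c); mark(c)
im=cv2.imread('pics/m8scene.png'); cv2.imwrite('pics/m8crop.png',cv2.resize(im[90:200,270:400],None,fx=5,fy=5,interpolation=cv2.INTER_CUBIC))
E
```

```text
20.825 [0.5139 0.2251 0.198 ] jaw deg 11.43 [ 2.810e-01 -7.300e-02  1.794e+00 -1.000e-03  1.425e+00  8.100e-02] [-15.7  -4.3  13.7] 0.111
top lid n 873 fit 0.959 rms 0.027 median pivot ang 0.842mark.py:9: RuntimeWarning: Mean of empty slice.
  p=np.stack([a,c],1); mu=p.mean(0); w,V=np.linalg.eigh((p-mu).T@(p-mu)); v=V[:,1]*np.sign(-V[0,1])
  ret = um.true_divide(
Traceback (most recent call last):
  File "mark.py", line 10, in mark
    print(cam,m.sum(),'fit angle',np.arctan2(v[1],-v[0]).round(3),'pivot angle',np.arctan2(mu[1],-mu[0]).round(3),'dist of line from pivot',(mu[0]*v[1]-mu[1]*v[0]).round(4),'max r',np.hypot(a,c).max().round(3),'b',b.mean().round(4))
                                                                                                                                                                                     ~~~~~~~~~~~~~~~~~^^
ValueError: zero-size array to reduction operation maximum which has no identity
```

View pics/m8top.png

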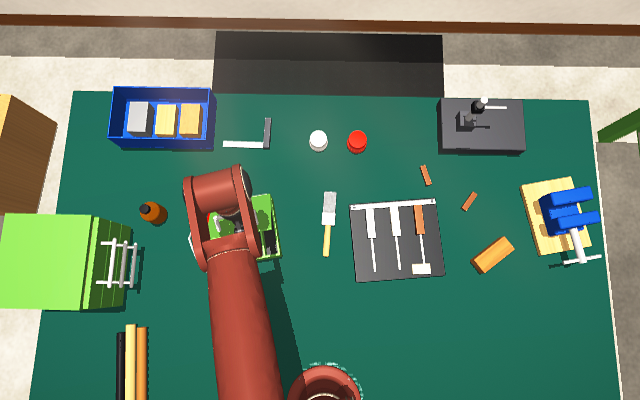

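The top view now shows the case hidden under the forearm, with the stones still in their row at (371,222), (396,222) and (420,220). For the lid and red arm I'll use the scene and wrist views.

Run:
```python
from mark import *
for c in ['scene','wrist']:
    grab(c,'m9'+c)
    try: lidang(c); mark(c)
    except Exception as e: print(c,e)
im=cv2.imread('pics/m9scene.png'); cv2.imwrite('pics/m9crop.png',cv2.resize(im[90:200,270:400],None,fx=5,fy=5,interpolation=cv2.INTER_CUBIC))
```

```text
scene lid n 1036 fit 0.738 rms 0.0344 median pivot ang 0.859
scene 49 fit angle 0.827 pivot angle 0.908 dist of line from pivot 0.0059 max r 0.105 b 0.1069
wrist lid n 29671 fit 0.838 rms 0.0193 median pivot ang 0.842
wrist 2591 fit angle 0.824 pivot angle 0.883 dist of line from pivot 0.0068 max r 0.176 b 0.1072
```

View pics/m9crop.png

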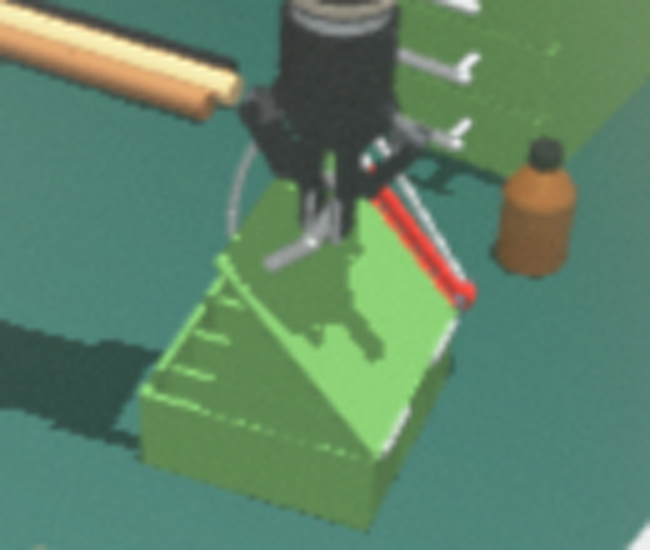

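View pics/m9wrist.png

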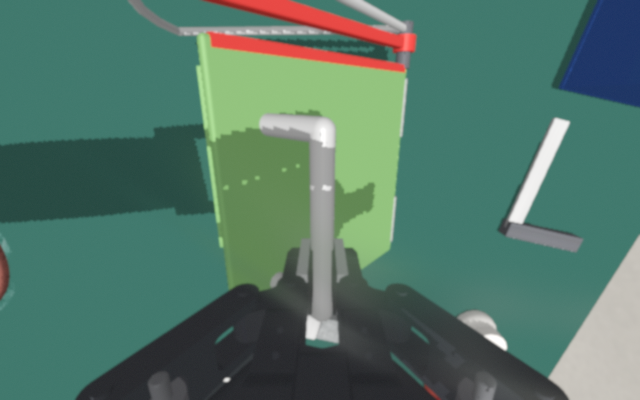

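```bash
python3 - <<'E'
from mark import *
im,d,P=pts('wrist'); q=P-H; a=q@X; b=q@Y; c=q[...,2]; g=im[...,1]-np.maximum(im[...,0],im[...,2])
red=(d>0)&(im[...,2]-np.maximum(im[...,0],im[...,1])>60)
m=(d>0)&(g>25)&(abs(b)<.08)&(abs(np.arctan2(c,-a)-.86)<.15)&(a<-.02)
def fit(m,name):
    A,C=a[m],c[m]; k=np.ones(len(A),bool)
    for _ in range(8):
        p=np.stack([A[k],C[k]],1); mu=p.mean(0); v=np.linalg.svd(p-mu,full_matrices=False)[2][0]; v=v*np.sign(-v[0])
        r=(A-mu[0])*v[1]-(C-mu[1])*v[0]; k=abs(r)<max(2.5*np.std(r[k]),.0015)
    off=mu[0]*v[1]-mu[1]*v[0]
    print(name,k.sum(),'angle',np.arctan2(v[1],-v[0]).round(4),'offset from hinge mm',(1000*off).round(2))
fit(m,'lid top')
# lid red side and arm
fit(red&(abs(b-.09)<.006)&(np.hypot(a,c)<.19)&(c>0),'lid red edge')
arm=red&(abs(b-.107)<.008)&(np.hypot(a,c)>.03)&(np.hypot(a,c)<.2)&(c>0)
fit(arm,'arm'); fit(arm&(b>.104)&(b<.1095),'arm mid')
# top face extreme: percentile envelope per radius
rr=np.hypot(a,c)
for r0 in (.05,.07,.09,.11,.13,.15,.17):
    s=arm&(abs(rr-r0)<.01)
    if s.sum()>10: print(r0,s.sum(),'offset-angle pct',np.percentile(np.arctan2(c[s],-a[s]),[10,50,90]).round(3))
E
python3 st.py
```

```text
lid top 26345 angle 0.8234 offset from hinge mm 6.53
lid red edge 2285 angle 0.8238 offset from hinge mm 6.9
arm 2173 angle 0.8312 offset from hinge mm 6.66
arm mid 1590 angle 0.8308 offset from hinge mm 6.66
0.05 226 offset-angle pct [0.899 0.957 0.989]
0.07 281 offset-angle pct [0.886 0.923 0.941]
0.09 348 offset-angle pct [0.879 0.903 0.914]
0.11 436 offset-angle pct [0.869 0.891 0.899]
0.13 578 offset-angle pct [0.86  0.882 0.888]
0.15 512 offset-angle pct [0.85  0.874 0.881]
0.17 210 offset-angle pct [0.839 0.861 0.875]
20.975 [0.5139 0.2251 0.1979] jaw deg 11.43 [ 2.810e-01 -7.300e-02  1.794e+00 -1.000e-03  1.425e+00  8.100e-02] [-16.7  -4.7  14.7] 0.111
```

In the same wrist picture the lid is at 0.823 rad and the red arm at 0.831, so they are 0.01 rad apart. I'll hold to confirm it's steady, and recheck the stones from the latest top view.

Call:
play_rows:
  deltas:
    - [[0,0,0],0]
    - [[0,0,0],0]
    - [[0,0,0],0]
    - [[0,0,0],0]
    - [[0,0,0],0]

```text
time: 21.6
tool_pos: [0.5139, 0.2251, 0.1979]
tool_rot: [-0.001, 0.633, 0.774, -0.002]
contact_force: [-16.4, -5.7, 14.1]
gripper_width: 0.111
```

```bash
python3 meas.py; python3 st.py
python3 - <<'E'
from plant import status,ticket
print(status.state()['joint_vel'].round(4)); print(ticket.job_done())
E
```

```text
board xy [ 53.9 -72.3] rect c [ 54.  -73.3] [26.2 88.8] 88.4 pca deg -1.0 z 0.029 bgr [ 90. 145. 225.] worldc [ 0.5361 -0.2782]
board xy [53.8  0.7] rect c [54.1  0.2] [25.8 87.3] 89.1 pca deg -0.2 z 0.0292 bgr [247. 248. 249.] worldc [ 0.5289 -0.205 ]
board xy [53.4 75.6] rect c [53.2 75.5] [25.4 89. ] 88.6 pca deg -0.6 z 0.0281 bgr [239. 240. 241.] worldc [ 0.5206 -0.1302]
board xy [-89.9 -59.7] rect c [-89.  -62.5] [54.4 20. ] 89.9 pca deg 86.9 z 0.0233 bgr [244. 251. 253.] worldc [ 0.3928 -0.2816]
board ((470.94482421875, -248.76846313476562), (219.0958251953125, 194.80862426757812), 5.779152870178223) [ 374  204   71   76 2735]
strip ((578.9246215820312, -199.554443359375), (28.64868927001953, 258.9206848144531), 5.697406768798828) 0.023157187338369356
line -0.075 70 [ 0.0443 -0.0742]
line 0 85 [-0.0431 -0.0023]
line 0.075 81 [-0.0035  0.0747]
21.6 [0.5139 0.2251 0.1979] jaw deg 11.43 [ 2.810e-01 -7.300e-02  1.794e+00 -1.000e-03  1.425e+00  8.100e-02] [-16.4  -5.7  14.1] 0.111
[-0.0004  0.0004 -0.0006 -0.001   0.0023 -0.0012]
the job is handed in; nothing more can be done
None
```

I lined up the three stones with the case shut, then lifted the lid by its bar to the red arm. I handed in at about 21.6 s, still holding the lid; no verdict was reported.

- **Stones:** Each one was gripped, squared and slid along its line to the strip. The grey one came out about 4° off the first time, so I gripped it again. The last top view, taken with the lid raised, puts the centres at board x = 53–54 mm. They are within 2 mm of their lines and turned 1° or less. That leaves about a millimetre or so to the strip, inside the tolerance.
- **Lid:** In one wrist picture the lid is at 0.823 rad and the red arm at 0.831 rad; the gripper position gives the lid as 0.835. Over the final 0.6 s hold the gripper stayed at the same position, with about 22 N at the wrist.
- **Red arm and bystanders:** The red arm's readings stayed near 0.82–0.86 rad, and nothing touched it. The felt pad measured as it did at the start, and the other bystanders look unmoved in the top view. The red arm's tip was not measured separately.
- **Checks that disagreed:** The first lid fits from the scene and top views (0.74 and 0.96 rad) mixed in case surfaces, and the forearm hid the red arm from the top camera. I relied on the outlier-filtered wrist fit instead.

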